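Sort two angle offcuts into the jig and hold the long one

TASK

Two look-alike offcuts of aluminium angle, one short and one long, lie either side of the blue-fenced jig. Set each in the bay that matches its length, foot flat on the grey bed, between the brass stops and with its upright leg pushed back against the fence; let go of the short one, then push with the fingertips into the inner corner of the long one, down and towards the fence in one slanting push, so that it is pressed against bed and fence together with about 10 N each way. The program finishes while still holding this push, for the long piece is about to be marked; leave the beaker, the tape roll and the timer where they are.

Things in the scene. Friction and masses are not known exactly. Their poses are not given: they have to be found in the camera images.
- short_leg (a point): middle of the standing leg (8 mm thick, 18 mm above the underside) of the shorter of two look-alike L-shaped aluminium offcuts, 56 mm long, 90 g, loose. Foot 50 mm deep, 8 mm thick; leg along the foot's rear edge, top 36 mm above the underside. x points across the leg from the open inner corner to the flat back (4 mm away), y along the length, z up. Grip across the leg from above
- long_leg (a point): middle of the standing leg (8 mm thick, 18 mm above the underside) of the longer of two look-alike L-shaped aluminium offcuts, 90 mm long, 140 g, loose. Foot 50 mm deep, 8 mm thick; leg along the foot's rear edge, top 36 mm above the underside. x points across the leg from the open inner corner to the flat back (4 mm away), y along the length, z up. Grip across the leg from above
- short_back (a point): the lower rear edge of the short piece, at its middle: on the flat back of the leg at the underside. Same axes as short_leg
- long_back (a point): the lower rear edge of the long piece, at its middle: on the flat back of the leg at the underside. Same axes as long_leg
- short_bay (a point): short bay of the jig: point on the bed's top (10 mm above the bench), at the fence's front face, midway between the bay's two stops, 72 mm apart, for the 56 mm piece. x points into the fence, y along it, z up. Stops are 12 mm wide, rise 16 mm above the bed and reach 45 mm forward of the fence; the flat bed reaches 135 mm forward
- long_bay (a point): long bay of the jig: point on the bed's top (10 mm above the bench), at the fence's front face, midway between the bay's two stops, 106 mm apart, for the 90 mm piece. x points into the fence, y along it, z up. Stops are 12 mm wide, rise 16 mm above the bed and reach 45 mm forward of the fence; the flat bed reaches 135 mm forward
- short: the short offcut; origin at the centre of its foot's underside, 21 mm in front of the middle of the leg; axes as short_leg
- long: the long offcut; origin at the centre of its foot's underside, 21 mm in front of the middle of the leg; axes as long_leg
- jig_bed: grey bed plate of the jig, fixed to the bench, 150 mm deep (x) by 214 mm wide (y) and 10 mm thick. Origin on the bench, 50 mm in front of the fence's face, midway along the fence; x towards the fence, y along it
- jig_fence: blue fence of the jig, rigid and fixed, 15 mm thick, 214 mm long, its top 40 mm above the bed (50 mm above the bench); origin and axes as jig_bed. Bed and fence are smooth: pieces slide easily. There is no room for a finger between it and a piece pushed home
- beaker: small glass beaker, 48 mm across, 60 mm tall, upright on the bench; a bystander. Origin at its underside
- tape: green tape roll lying flat, 62 mm across, 20 mm tall; a bystander. Origin at its underside
- timer: white bench timer lying flat, 62 x 66 mm, 18 mm tall; a bystander. Origin at its underside
There are look-alikes about, which are no part of the job. What is shaped like the short but red or turquoise is not meant.

How it is judged:
At the end, for the whole second after the job is handed in: Both pieces lie flat on the bed (3 mm) in their own bays, legs within 5 mm of the fence and square to it within 0.08 rad; the short one is not touched; the fingers keep the long one pressed (over 5 N), on the fence and on the bed with 4 to 30 N each (x of short_back in the frame of short_bay between -0.005 and 0.003 m and y of short_back in the frame of short_bay between -0.012 and 0.012 m and z of short_back in the frame of short_bay between -0.003 and 0.003 m and angle between the x axis of short_back and the x axis of short_bay, either way round below 0.08 rad and angle between each of short_back, long_back's own z axis and vertical below 0.06 rad and x of long_back in the frame of long_bay between -0.005 and 0.003 m and y of long_back in the frame of long_bay between -0.012 and 0.012 m and z of long_back in the frame of long_bay between -0.003 and 0.003 m and angle between the x axis of long_back and the x axis of long_bay, either way round below 0.08 rad and contact force between the fingers and short below 0.1 N and linear speed of each of short, long below 0.02 m/s and contact force between long and jig_fence between 4 and 30 N and contact force between long and jig_bed between 4 and 30 N and contact force between the fingers and long above 5 N); the arm keeps its last pose, push and grip.
It fails at once if the beaker is moved by more than 20 mm (distance of beaker from where it was at the start of the episode above 0.02 m).
It fails at once if the tape is moved by more than 20 mm (distance of tape from where it was at the start of the episode above 0.02 m).
It fails at once if the timer is moved by more than 20 mm (distance of timer from where it was at the start of the episode above 0.02 m).
It also fails if it takes over 72 s, if anything falls off the work surface, if the arm or the gripper's body presses on something with over 40 N, if the wrist force passes 120 N, or if a joint passes its speed limit or range.

ROBOT

A 7-joint arm with a two-finger parallel gripper is mounted at the origin on a cart in front of the work surface, level with it; the furniture and walls round the work are solid. World frame = base frame: x ahead of the robot, y to its left, z up, the work surface at z = 0. Lengths are in m, angles in rad, forces in N, time in s.
With the tool pointing down it reaches from about 0.425 to 0.925 m from the base axis. Payload 6.8 kg.
Tool frame: the origin (TCP) lies between the finger pads; the fingertips stand finger_overhang ahead of it and the grasp point (between the pads) lies 6 mm ahead of it (finger_overhang is the distance from the TCP to the fingertips, in m); z points along the fingers, y is the line along which they close (so a half turn about z gives the same grasp; the last joint's range is limited). The gripper opens to 85 mm and grips with 20 to 120 N. Pads are 22 mm wide; open, the fingers measure 114 mm over their backs; the gripper's body (76 mm by 85 mm) begins 54 mm behind the grasp point. The pads swing forward as they close: fully open they stand 13 mm farther back than shut.
Start: joints at [1.029, 0.477, 0.022, 1.555, -0.011, 1.109, -0.083], TCP at [0.284, -0.612, 0.256] pointing down, gripper open.
Joint ranges: [-2.96, 2.96], [-0.34, 2.1], [-1.41, 1.46], [0.24, 2.44], [-1.37, 4.51], [0.17, 1.92], [-2.96, 2.96]. Speed limits (rad/s): [2.39, 2.39, 3.14, 3.14, 3.14, 3.14, 3.14].

INTERFACE

Orientations are given as a unit quaternion [w, x, y, z].
In Python, from station import * gives the robot as it stands.
- The arm moves only by the tool drive_tool, never from a script. Its argument "increments" is a list of rows, each an object of numbers: "claw": the finger opening in m, from 0 to 0.0854; "dx", "dy", "dz": the shift along the tool's x, y, z in m; "wx", "wy", "wz": the turn, a rotation vector about the tool's x, y, z in degrees. A call has 1 to 20 rows; each row shifts and turns the commanded pose from where the row before left it, along the tool's axes as they then stand; what a row does not reach is not made up. A row lasts 1/8 s, in which the tool goes at most 62.5 mm and 10.7 degrees, less where a joint would pass 70% of its speed; a pose out of reach is approached as far as the arm can. A call with a gripper value outside its range is refused whole. The fingers move at their own pace and stop on an object; "newtons" is the grip in N (left out, the last holds). Time passes only in rows, so rows that do not move let the fingers close. It gives the time, the measured TCP pose, the force, the opening and the grip force at its end, in the units of the state.
- get_obs(): the state, without advancing time (a new reading comes with each control period).
- read_camera(name): name is "side" or "top" or "wrist"; returns (picture, depth): 400x640x3 uint8, red, green, blue; 400x640 float32, m along the optical axis (not along the pixel's ray), 0 where there is no reading.
- calibration(name): a dict with "intrinsics" (3x3 intrinsics, pixels), "R" (3x3) and "t" (3): a world point X has camera coordinates R X + t; the wrist camera has in their place "mount" (4x4, takes a point from camera to tool coordinates, whose origin is the TCP and whose axes are the flange's). Camera axes: x right, y down, z forward; pixel columns grow to the right and rows downward; lengths in m; the calibration is good to about 2 mm. A picture is of the moment at which its call begins: read the wrist's pose just before it. calibration takes no time and is no camera call.
- hand_in(): hands the job in; it is judged then, once.
The state is a dict: "t": time; "q": joint angles; "joint_vel": joint speeds; "joint_torque": joint torques, N m; "eef_pos": TCP position; "tool_rot": TCP orientation; "contact_force": force on the tool from outside, world axes, zero at the start; "torque": the same for the moment, N m; "gripper_width": opening from 0.0 (shut) to 1.0 (fully open); "grasp_force": force on a finger pad.
Only numpy, scipy, OpenCV 4.12 (cv2) and the standard library are available. Lean on these libraries where they do the work, as an engineer would, in place of code of your own. Each camera call takes 0.05 s, during which the arm holds its last target. There are 200 camera calls.

## Working session

There is one attempt and no reset: what is moved stays moved. The work goes in short steps, Python scripts to look and compute and a tool call to move; the robot and the scene stay as the last step left them, time stands still between calls to the robot, and variables do not carry over. Pictures are saved under pics/ and viewed, at most 10 in all, crops included, and the job is handed in when it is done.

Besides the shell and the picture viewer there is one more tool, called after "Request:" as name(argument=value, ...), one argument or row to a line, values as JSON. drive_tool: Moves the arm, as the interface text tells. Its arguments: {"type":"object","properties":{"increments":{"type":"array","items":{"type":"object","properties":{"claw":{"type":"number"},"dx":{"type":"number"},"dy":{"type":"number"},"dz":{"type":"number"},"wx":{"type":"number"},"wy":{"type":"number"},"wz":{"type":"number"}}}},"newtons":{"type":"number"}},"required":["increments"]}

```bash
mkdir -p pics; ls
python3 - <<'E'
from station import *
import cv2,numpy as np
o=get_obs();print({k:np.round(v,4).tolist() for k,v in o.items()})
for n in("top","side"):
    p,d=read_camera(n);cv2.imwrite(f"pics/{n}0.png",p[:,:,::-1]);np.savez(f"{n}0.npz",p=p,d=d)
    print(n,calibration(n))
print(calibration("wrist"))
try: print(finger_overhang)
except Exception as e: print(e)
E
```

```text
pics
{'t': 0.0, 'q': [1.0289, 0.4778, 0.0223, 1.5564, -0.0115, 1.1093, -0.0831], 'joint_vel': [-0.0003, 0.0006, 0.0002, -0.0003, 0.0013, 0.0003, 0.0009], 'joint_torque': [0.0007, -59.6448, 1.608, -28.1197, 0.0124, 0.0093, -0.0], 'eef_pos': [0.2835, -0.612, 0.2553], 'tool_rot': [-0.0009, 0.9766, 0.2152, -0.0003], 'contact_force': [1.0886, 0.6457, 0.1719], 'torque': [0.0212, -0.0094, -0.0481], 'grasp_force': 0.0, 'gripper_width': 0.9995}
top {'intrinsics': array([[393.98648148,   0.        , 325.46492094],
       [  0.        , 393.98648148, 199.22557221],
       [  0.        ,   0.        ,   1.        ]]), 'R': array([[-0.00363471, -0.99992059, -0.01206661],
       [-0.98365149,  0.00574762, -0.17999088],
       [ 0.18004594,  0.01121512, -0.98359427]]), 't': array([-0.00420026,  0.46757301,  1.11533044])}
side {'intrinsics': array([[485.35732026,   0.        , 315.90942575],
       [  0.        , 485.35732026, 195.54998404],
       [  0.        ,   0.        ,   1.        ]]), 'R': array([[-0.99970397,  0.02422114,  0.00230272],
       [ 0.018282  ,  0.81026239, -0.58578207],
       [-0.01605412, -0.58556656, -0.81046534]]), 't': array([0.47393862, 0.0167308 , 1.31983743])}
{'intrinsics': array([[307.95207494,   0.        , 316.93184686],
       [  0.        , 307.95207494, 199.68528824],
       [  0.        ,   0.        ,   1.        ]]), 'mount': array([[ 1.94632671e-04, -9.58543192e-01, -2.84947209e-01,
         7.20795227e-02],
       [ 9.99999957e-01,  2.48577965e-04, -1.53151361e-04,
        -4.99718113e-04],
       [ 2.17633792e-04, -2.84947167e-01,  9.58543199e-01,
        -1.18230321e-01],
       [ 0.00000000e+00,  0.00000000e+00,  0.00000000e+00,
         1.00000000e+00]])}
0.025
```

View pics/top0.png

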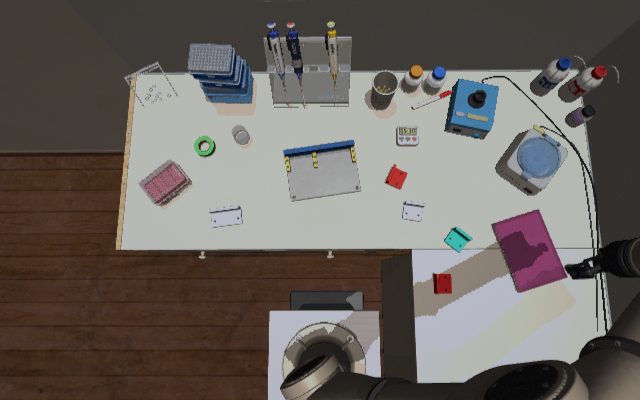

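View pics/side0.png

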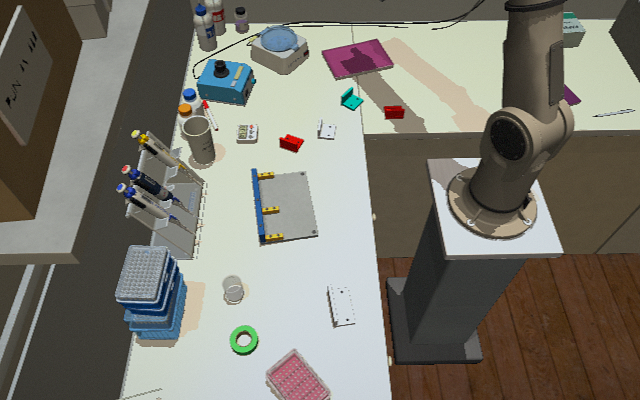

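The top view shows the jig at about (320,165) with stops near x=288, 315 and 353, so the short bay is on the left (+y) and the long bay on the right. The long piece is at (226,216) and the short one at (413,211). Next I measure them.

```bash
cat > h.py <<'E'
from station import *
import cv2,numpy as np
def world(n,d,c=None):
    c=c or calibration(n);K=c["intrinsics"];v,u=np.mgrid[0:400,0:640]
    P=np.stack([(u-K[0,2])*d/K[0,0],(v-K[1,2])*d/K[1,1],d],-1)
    if n=="wrist":
        from scipy.spatial.transform import Rotation as R
        o=get_obs();w,x,y,z=o["tool_rot"];M=c["mount"]
        return (P@M[:3,:3].T+M[:3,3])@R.from_quat([x,y,z,w]).as_matrix().T+o["eef_pos"]
    return (P-c["t"])@c["R"]
def rect(X,m):
    (c,s,a)=cv2.minAreaRect((X[m][:,:2]*1000).astype(np.float32));return np.round(c,1),np.round(s,1),round(a,1),int(m.sum())
E
python3 - <<'E'
from h import *
for n in("top","side"):
    f=np.load(n+"0.npz");p,d=f["p"],f["d"];X=world(n,d);x,y,z=X[...,0],X[...,1],X[...,2]
    hsv=cv2.cvtColor(p,cv2.COLOR_RGB2HSV);H,S,V=cv2.split(hsv)
    print(n,"bench z",np.median(z[(abs(x-.45)<.05)&(abs(y-.1)<.05)]))
    def box(x0,x1,y0,y1):return (x>x0)&(x<x1)&(y>y0)&(y<y1)&(d>0)
    for nm,b in(("long",box(.33,.5,.13,.36)),("short",box(.33,.5,-.32,-.18))):
        bb=b&(z>.003)&(z<.06)&(S<60)
        print(nm,"all",rect(X,bb),"leg",rect(X,bb&(z>.026)),"foot",rect(X,bb&(z<.016)), np.percentile(z[bb],[5,50,95]).round(4))
    j=box(.4,.75,-.2,.2)
    fe=j&(H>95)&(H<125)&(S>100)
    print("fence",rect(X,fe),"top",rect(X,fe&(z>.045)),np.percentile(z[fe],[5,50,95]).round(4))
    br=((H>15)&(H<32)&(S>120)&j).astype(np.uint8)
    k,L,st,c=cv2.connectedComponentsWithStats(br)
    for i in range(1,k):
        if st[i,4]>10:print("brass",rect(X,L==i),z[L==i].max().round(3))
    bed=j&(abs(z-.01)<.005)&(V<200)&(S<60);print("bed",rect(X,bed))
p=[cv2.resize(np.load("top0.npz")["p"][v:v+48,u:u+64],None,fx=6,fy=6,interpolation=3) for v,u in((192,195),(187,380))]
p.append(cv2.resize(np.load("top0.npz")["p"][130:210,270:376],None,fx=7,fy=4,interpolation=3)[:288,:768])
cv2.imwrite("pics/c1.png",np.vstack([np.hstack(p[:2]),p[2][:,:768] if p[2].shape[1]>=768 else np.pad(p[2],((0,0),(0,768-p[2].shape[1]),(0,0)))])[:,:,::-1])
E
```

```text
top bench z 0.0003893363093915752
long all (array([414.9, 244.2]), array([229.2, 167.4]), 89.7, 893) leg (array([441.9, 296.5]), array([ 8.6, 90.7]), 7.4, 100) foot (array([414.9, 244.2]), array([229.2, 167.4]), 89.7, 774) [0.0032 0.0066 0.0359]
short all (array([ 415.4, -251.4]), array([137.6, 166.8]), 89.6, 516) leg (array([ 454.9, -269.8]), array([55.6,  8.1]), 79.6, 62) foot (array([ 415.4, -251.4]), array([137.6, 166.8]), 89.6, 440) [0.0031 0.0071 0.0353]
fence (array([625.2,  13.2]), array([ 16.5, 211.1]), 8.4, 462) top (array([625.2,  13.6]), array([ 16.1, 210.2]), 8.6, 319) [0.0279 0.0481 0.0523]
brass (array([610.6, -90. ]), array([44.8, 11.7]), 8.5, 46) 0.03
brass (array([612.6,  29.8]), array([10.4,  9.3]), 1.1, 12) 0.031
brass (array([598.8, 112.2]), array([ 8. , 10.9]), 8.0, 13) 0.032
brass (array([594.3,  26.6]), array([13.1,  9.4]), 0.4, 16) 0.031
brass (array([575.5, 108.6]), array([29.3,  9.7]), 3.8, 28) 0.032
brass (array([576.7,  23.7]), array([7.4, 9.3]), 2.9, 11) 0.029
bed (array([574.8,   1.7]), array([392.9, 346.5]), 89.6, 2905)
side bench z 0.0010884772500096259
long all (array([414.8, 244.9]), array([229.5, 169.2]), 89.9, 1528) leg (array([445. , 296.8]), array([ 8.5, 90.3]), 7.9, 149) foot (array([414.8, 244.9]), array([229.5, 169.2]), 89.9, 1354) [0.0031 0.006  0.0361]
short all (array([ 413.9, -249.7]), array([139.2, 167.7]), 89.3, 527) leg (array([ 458.4, -268. ]), array([59.4,  7.9]), 80.1, 51) foot (array([ 413.9, -249.7]), array([139.2, 167.7]), 89.3, 466) [0.0031 0.0058 0.0371]
fence (array([626.8,  17.4]), array([ 14.1, 212.2]), 8.5, 383) top (array([627.2,  16.5]), array([ 13.2, 210.4]), 8.3, 324) [0.0216 0.0499 0.0534]
brass (array([610.3, -90.1]), array([48.2, 22.5]), 23.6, 90) 0.032
brass (array([595.5,  23.2]), array([43.6, 26.2]), 8.5, 99) 0.031
brass (array([583.7, 108.4]), array([44.8, 19.1]), 10.0, 104) 0.031
bed (array([561.8,   5.9]), array([154.3, 219.6]), 9.5, 2975)
```

View pics/c1.png

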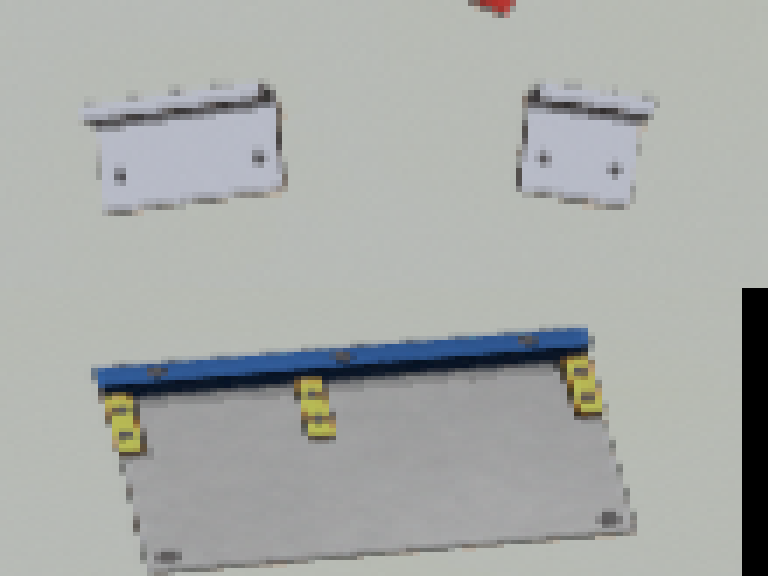

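The crop confirms both uprights stand on the far (+x) side and that the wide bay is on the right (−y). The jig yaw is about 8.45°, long_bay about (0.625,−0.028) and short_bay about (0.610,0.072). All of these match the given sizes. I'm moving to the short piece now.

Request:
drive_tool(
  increments=[
    {"wz":-9.15},
    {"wz":-9.15},
    {"wz":-9.15},
    {"wz":-9.15},
    {"wz":-9.15},
    {"wz":-9.15},
    {"dx":0.046,"dy":0.0138,"dz":0.012},
    {"dx":0.046,"dy":0.0138,"dz":0.012},
    {"dx":0.046,"dy":0.0138,"dz":0.012},
    {"dx":0.046,"dy":0.0138,"dz":0.012},
    {"dx":0.046,"dy":0.0138,"dz":0.012},
    {"dx":0.046,"dy":0.0138,"dz":0.012},
    {"dx":0.046,"dy":0.0138,"dz":0.012},
    {"dx":0.046,"dy":0.0138,"dz":0.012},
    {"dx":0},
    {"dx":0},
  ],
  newtons=40,
)

```text
schema error: expected keys claw, dx, dy, dz, wx, wy, wz
```

Request:
drive_tool(
  increments=[
    {"claw":0.06,"dx":0,"dy":0,"dz":0,"wx":0,"wy":0,"wz":-9.15},
    {"claw":0.06,"dx":0,"dy":0,"dz":0,"wx":0,"wy":0,"wz":-9.15},
    {"claw":0.06,"dx":0,"dy":0,"dz":0,"wx":0,"wy":0,"wz":-9.15},
    {"claw":0.06,"dx":0,"dy":0,"dz":0,"wx":0,"wy":0,"wz":-9.15},
    {"claw":0.06,"dx":0,"dy":0,"dz":0,"wx":0,"wy":0,"wz":-9.15},
    {"claw":0.06,"dx":0,"dy":0,"dz":0,"wx":0,"wy":0,"wz":-9.15},
    {"claw":0.06,"dx":0.046,"dy":0.0138,"dz":0.012,"wx":0,"wy":0,"wz":0},
    {"claw":0.06,"dx":0.046,"dy":0.0138,"dz":0.012,"wx":0,"wy":0,"wz":0},
    {"claw":0.06,"dx":0.046,"dy":0.0138,"dz":0.012,"wx":0,"wy":0,"wz":0},
    {"claw":0.06,"dx":0.046,"dy":0.0138,"dz":0.012,"wx":0,"wy":0,"wz":0},
    {"claw":0.06,"dx":0.046,"dy":0.0138,"dz":0.012,"wx":0,"wy":0,"wz":0},
    {"claw":0.06,"dx":0.046,"dy":0.0138,"dz":0.012,"wx":0,"wy":0,"wz":0},
    {"claw":0.06,"dx":0.046,"dy":0.0138,"dz":0.012,"wx":0,"wy":0,"wz":0},
    {"claw":0.06,"dx":0.046,"dy":0.0138,"dz":0.012,"wx":0,"wy":0,"wz":0},
    {"claw":0.06,"dx":0,"dy":0,"dz":0,"wx":0,"wy":0,"wz":0},
    {"claw":0.06,"dx":0,"dy":0,"dz":0,"wx":0,"wy":0,"wz":0},
  ],
  newtons=40,
)

```text
t: 2.1
eef_pos: [0.4574, -0.2705, 0.1601]
tool_rot: [-0.0, 0.767, 0.641, -0.0]
contact_force: [-1.0, -0.4, -0.2]
gripper_width: 0.698
grasp_force: 0.0
```

```bash
cat >> h.py <<'E'
def pose():
    o=get_obs();w,a,b,c=o["tool_rot"]
    print("t%.2f"%o["t"],"pos",np.round(o["eef_pos"],4),"xyaw %.2f tilt %.4f %.4f"%(np.degrees(2*np.arctan2(b,a)),w,c),"F",np.round(o["contact_force"],1),"w %.3f g %.1f"%(o["gripper_width"],o["grasp_force"]),"q",np.round(o["q"],2))
    return o
def totool(dw):  # world shift -> tool shift
    from scipy.spatial.transform import Rotation as R
    w,x,y,z=get_obs()["tool_rot"];return np.round(R.from_quat([x,y,z,w]).inv().apply(dw),4)
E
python3 - <<'E'
from h import *
pose();p,d=read_camera("wrist");X=world("wrist",d);z=X[...,2];S=cv2.cvtColor(p,cv2.COLOR_RGB2HSV)[...,1]
m=(d>0)&(np.hypot(X[...,0]-.457,X[...,1]+.269)<.06)&(S<60)
print("leg",rect(X,m&(z>.03)&(z<.045)),np.median(z[m&(z>.03)]),np.median(z[m&(z<.004)]))
cv2.imwrite("pics/w1.png",p[:,:,::-1])
E
```

```text
t2.10 pos [ 0.4574 -0.2705  0.1601] xyaw 79.75 tilt -0.0001 -0.0004 F [-1.  -0.4 -0.2] w 0.698 g 0.0 q [ 0.67  0.38 -0.31  1.97  0.16  0.81  0.09]
leg (array([ 456.7, -270.4]), array([56.3,  7.9]), 81.0, 648) 0.20195544374577906 0.000749832319378127
```

View pics/w1.png

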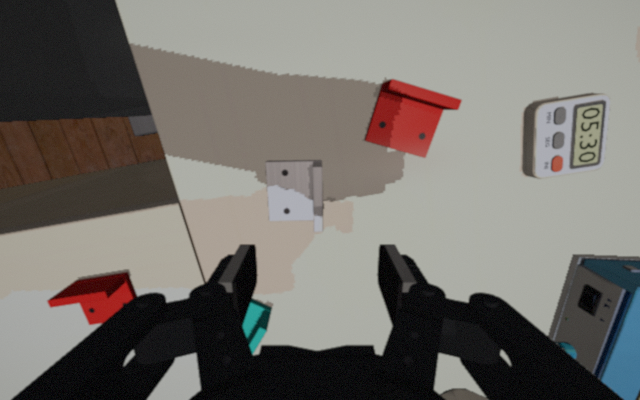

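The wrist view shows the short piece at pixel (295,190), with its leg at (318,190). The measured leg centre is (0.4567,−0.2704), under the TCP, and its size matches the short piece. I'm descending and gripping.

Request:
drive_tool(
  increments=[
    {"claw":0.06,"dx":0,"dy":0,"dz":0.04,"wx":0,"wy":0,"wz":0},
    {"claw":0.06,"dx":0,"dy":0,"dz":0.04,"wx":0,"wy":0,"wz":0},
    {"claw":0.06,"dx":0,"dy":0,"dz":0.025,"wx":0,"wy":0,"wz":0},
    {"claw":0.06,"dx":0,"dy":0,"dz":0.016,"wx":0,"wy":0,"wz":0},
    {"claw":0.04,"dx":0,"dy":0,"dz":0,"wx":0,"wy":0,"wz":0},
    {"claw":0.02,"dx":0,"dy":0,"dz":0,"wx":0,"wy":0,"wz":0},
    {"claw":0,"dx":0,"dy":0,"dz":0,"wx":0,"wy":0,"wz":0},
    {"claw":0,"dx":0,"dy":0,"dz":0,"wx":0,"wy":0,"wz":0},
    {"claw":0,"dx":0,"dy":0,"dz":0,"wx":0,"wy":0,"wz":0},
    {"claw":0,"dx":0,"dy":0,"dz":0,"wx":0,"wy":0,"wz":0},
    {"claw":0,"dx":0,"dy":0,"dz":0,"wx":0,"wy":0,"wz":0},
    {"claw":0,"dx":0,"dy":0,"dz":0,"wx":0,"wy":0,"wz":0},
  ],
  newtons=50,
)

```text
t: 3.65
eef_pos: [0.4586, -0.2705, 0.0405]
tool_rot: [0.001, 0.767, 0.641, 0.0]
contact_force: [-0.7, -0.7, 7.0]
gripper_width: 0.08
grasp_force: 50.1
```

```bash
python3 -c "
from h import *
pose()"
```

```text
t3.65 pos [ 0.4586 -0.2705  0.0405] xyaw 79.75 tilt 0.0011 0.0003 F [-0.7 -0.7  7. ] w 0.080 g 50.1 q [ 0.62  0.57 -0.25  2.03  0.25  0.57  0.01]
```

Request:
drive_tool(
  increments=[
    {"claw":0,"dx":0,"dy":0,"dz":-0.02,"wx":0,"wy":0,"wz":0},
    {"claw":0,"dx":0,"dy":0,"dz":-0.03,"wx":0,"wy":0,"wz":0},
    {"claw":0,"dx":0,"dy":0,"dz":-0.03,"wx":0,"wy":0,"wz":0},
    {"claw":0,"dx":0,"dy":0,"dz":0,"wx":0,"wy":0,"wz":-6.2},
    {"claw":0,"dx":0,"dy":0,"dz":0,"wx":0,"wy":0,"wz":-6.2},
    {"claw":0,"dx":0,"dy":0,"dz":0,"wx":0,"wy":0,"wz":-6.3},
    {"claw":0,"dx":0.0317,"dy":0.016,"dz":0,"wx":0,"wy":0,"wz":0},
    {"claw":0,"dx":0.0317,"dy":0.016,"dz":0,"wx":0,"wy":0,"wz":0},
    {"claw":0,"dx":0.0317,"dy":0.016,"dz":0,"wx":0,"wy":0,"wz":0},
    {"claw":0,"dx":0.0317,"dy":0.016,"dz":0,"wx":0,"wy":0,"wz":0},
    {"claw":0,"dx":0.0317,"dy":0.016,"dz":0,"wx":0,"wy":0,"wz":0},
    {"claw":0,"dx":0.0317,"dy":0.016,"dz":0,"wx":0,"wy":0,"wz":0},
    {"claw":0,"dx":0.0317,"dy":0.016,"dz":0,"wx":0,"wy":0,"wz":0},
    {"claw":0,"dx":0.0317,"dy":0.016,"dz":0,"wx":0,"wy":0,"wz":0},
    {"claw":0,"dx":0.0317,"dy":0.016,"dz":0,"wx":0,"wy":0,"wz":0},
    {"claw":0,"dx":0.0317,"dy":0.016,"dz":0,"wx":0,"wy":0,"wz":0},
    {"claw":0,"dx":0,"dy":0,"dz":0,"wx":0,"wy":0,"wz":0},
    {"claw":0,"dx":0,"dy":0,"dz":0,"wx":0,"wy":0,"wz":0},
    {"claw":0,"dx":0,"dy":0,"dz":0,"wx":0,"wy":0,"wz":0},
  ],
)

```text
t: 6.02
eef_pos: [0.5692, 0.0655, 0.1192]
tool_rot: [0.0, 0.654, 0.757, -0.001]
contact_force: [-0.0, -0.3, -1.0]
gripper_width: 0.078
grasp_force: 49.1
```

Run:
```python
from h import *
pose();p,d=read_camera("wrist");X=world("wrist",d);x,y,z=X[...,0],X[...,1],X[...,2];H,S,V=cv2.split(cv2.cvtColor(p,cv2.COLOR_RGB2HSV))
fe=(H>95)&(H<125)&(S>100)&(np.hypot(x-.62,y-.04)<.13)&(z<.07);print("fence",rect(X,fe),"top",rect(X,fe&(abs(z-.05)<.003)))
m=(d>0)&(V>60)&(S<60)&(np.hypot(x-.57,y-.066)<.06)&(z<.12)
for lo in(.05,.06,.07,.08,.09):print(lo,rect(X,m&(z>lo)&(z<lo+.01)) if (m&(z>lo)&(z<lo+.01)).sum()>5 else 0)
k,L,st,c=cv2.connectedComponentsWithStats(((H>15)&(H<32)&(S>120)&(d>0)).astype(np.uint8))
for i in range(1,k):
    if st[i,4]>40:print("brass",rect(X,(L==i)&(z>.02)&(z<.03)))
cv2.imwrite("pics/w2.png",p[:,:,::-1])
```

```text
t6.03 pos [0.5692 0.0655 0.1192] xyaw 98.35 tilt 0.0001 -0.0005 F [-0.  -0.3 -1. ] w 0.078 g 49.1 q [ 0.1   0.51 -0.42  1.89  0.29  0.79 -0.33]
fence (array([620.7,  56.4]), array([14.8, 97.5]), 8.3, 3018) top (array([619.6,  63.9]), array([14.7, 82.4]), 8.5, 2274)
0.05 (array([617.8,  89.4]), array([ 7.4, 54.4]), 27.3, 79)
0.06 0
0.07 0
0.08 (array([547. ,  64.2]), array([49.6, 54.3]), 8.2, 5657)
0.09 (array([562.5,  83.6]), array([23.4, 20.1]), 18.9, 138)
brass (array([583.1, 110.7]), array([42.9, 11.4]), 8.3, 888)
brass (array([610.1,  29.1]), array([14.9, 14.2]), 9.3, 257)
```

View pics/w2.png

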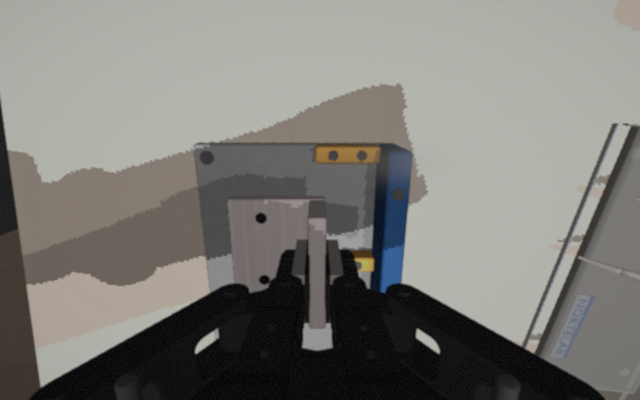

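The wrist view shows the short piece held square, foot centre at (0.547,0.064) with yaw 8.2°, and the stops where I expected them. I'm lowering it, releasing with a small opening and lifting.

Request:
drive_tool(
  increments=[
    {"claw":0,"dx":0,"dy":0,"dz":0.03,"wx":0,"wy":0,"wz":0},
    {"claw":0,"dx":0,"dy":0,"dz":0.02,"wx":0,"wy":0,"wz":0},
    {"claw":0,"dx":0,"dy":0,"dz":0.01,"wx":0,"wy":0,"wz":0},
    {"claw":0,"dx":0,"dy":0,"dz":0.007,"wx":0,"wy":0,"wz":0},
    {"claw":0,"dx":0,"dy":0,"dz":0.001,"wx":0,"wy":0,"wz":0},
    {"claw":0,"dx":0,"dy":0,"dz":0,"wx":0,"wy":0,"wz":0},
    {"claw":0.018,"dx":0,"dy":0,"dz":0,"wx":0,"wy":0,"wz":0},
    {"claw":0.018,"dx":0,"dy":0,"dz":0,"wx":0,"wy":0,"wz":0},
    {"claw":0.018,"dx":0,"dy":0,"dz":0,"wx":0,"wy":0,"wz":0},
    {"claw":0.018,"dx":0,"dy":0,"dz":0,"wx":0,"wy":0,"wz":0},
  ],
)

```text
t: 7.32
eef_pos: [0.5696, 0.0671, 0.0514]
tool_rot: [0.0, 0.653, 0.757, 0.0]
contact_force: [0.4, -0.3, 0.3]
gripper_width: 0.213
grasp_force: 0.0
```

```bash
python3 -c "
from h import *
pose()"
```

```text
t7.33 pos [0.5696 0.0671 0.0514] xyaw 98.45 tilt 0.0001 0.0001 F [ 0.4 -0.3  0.3] w 0.213 g 0.0 q [ 0.06  0.61 -0.38  1.92  0.35  0.67 -0.38]
```

Request:
drive_tool(
  increments=[
    {"claw":0.018,"dx":0,"dy":0,"dz":-0.02,"wx":0,"wy":0,"wz":0},
    {"claw":0.018,"dx":0,"dy":0,"dz":-0.027,"wx":0,"wy":0,"wz":0},
    {"claw":0,"dx":0,"dy":0,"dz":0,"wx":0,"wy":0,"wz":0},
    {"claw":0,"dx":0,"dy":-0.014,"dz":0,"wx":0,"wy":0,"wz":0},
    {"claw":0,"dx":0,"dy":-0.014,"dz":0,"wx":0,"wy":0,"wz":0},
    {"claw":0,"dx":0,"dy":0,"dz":0.025,"wx":0,"wy":0,"wz":0},
    {"claw":0,"dx":0,"dy":0,"dz":0.017,"wx":0,"wy":0,"wz":0},
    {"claw":0,"dx":0,"dy":0,"dz":0,"wx":0,"wy":0,"wz":0},
    {"claw":0,"dx":0,"dy":0,"dz":0,"wx":0,"wy":0,"wz":0},
  ],
)

```text
t: 8.45
eef_pos: [0.5419, 0.0631, 0.0565]
tool_rot: [-0.0, 0.653, 0.757, 0.0]
contact_force: [0.8, 0.6, -0.2]
gripper_width: 0.002
grasp_force: 0.0
```

Request:
drive_tool(
  increments=[
    {"claw":0,"dx":0,"dy":0.006,"dz":0,"wx":0,"wy":0,"wz":0},
    {"claw":0,"dx":0,"dy":0.006,"dz":0,"wx":0,"wy":0,"wz":0},
    {"claw":0,"dx":0,"dy":0.006,"dz":0,"wx":0,"wy":0,"wz":0},
    {"claw":0,"dx":0,"dy":0.006,"dz":0,"wx":0,"wy":0,"wz":0},
    {"claw":0,"dx":0,"dy":0.006,"dz":0,"wx":0,"wy":0,"wz":0},
    {"claw":0,"dx":0,"dy":0.004,"dz":0,"wx":0,"wy":0,"wz":0},
    {"claw":0,"dx":0,"dy":0,"dz":0,"wx":0,"wy":0,"wz":0},
  ],
)

```text
t: 9.32
eef_pos: [0.5757, 0.0681, 0.0563]
tool_rot: [0.0, 0.653, 0.757, 0.0]
contact_force: [0.1, 0.1, -0.1]
gripper_width: 0.004
grasp_force: 0.3
```

```bash
python3 -c "
from h import *
pose()"
```

```text
t9.32 pos [0.5757 0.0681 0.0563] xyaw 98.45 tilt 0.0000 0.0001 F [ 0.1  0.1 -0.1] w 0.004 g 0.3 q [ 0.07  0.61 -0.38  1.91  0.35  0.69 -0.37]
```

Request:
drive_tool(
  increments=[
    {"claw":0,"dx":0,"dy":0.003,"dz":0,"wx":0,"wy":0,"wz":0},
    {"claw":0,"dx":0,"dy":0.003,"dz":0,"wx":0,"wy":0,"wz":0},
    {"claw":0,"dx":0,"dy":0.003,"dz":0,"wx":0,"wy":0,"wz":0},
    {"claw":0,"dx":0,"dy":0.002,"dz":0,"wx":0,"wy":0,"wz":0},
    {"claw":0,"dx":0,"dy":0,"dz":0,"wx":0,"wy":0,"wz":0},
  ],
)

```text
t: 9.95
eef_pos: [0.5865, 0.0696, 0.0563]
tool_rot: [0.0, 0.653, 0.757, 0.0]
contact_force: [-1.1, 1.2, 0.5]
gripper_width: -0.002
grasp_force: 0.3
```

Request:
drive_tool(
  increments=[
    {"claw":0,"dx":0,"dy":0.002,"dz":0,"wx":0,"wy":0,"wz":0},
    {"claw":0,"dx":0,"dy":0,"dz":0,"wx":0,"wy":0,"wz":0},
  ],
)

```text
t: 10.2
eef_pos: [0.5885, 0.0699, 0.0564]
tool_rot: [0.0, 0.653, 0.757, 0.0]
contact_force: [-0.3, -0.2, 1.1]
gripper_width: 0.001
grasp_force: 0.2
```

Request:
drive_tool(
  increments=[
    {"claw":0,"dx":0,"dy":0.002,"dz":0,"wx":0,"wy":0,"wz":0},
    {"claw":0,"dx":0,"dy":0,"dz":0,"wx":0,"wy":0,"wz":0},
  ],
)

```text
t: 10.45
eef_pos: [0.5898, 0.0701, 0.0562]
tool_rot: [-0.0, 0.653, 0.757, -0.0]
contact_force: [-3.5, -0.2, 1.5]
gripper_width: -0.001
grasp_force: 1.4
```

Request:
drive_tool(
  increments=[
    {"claw":0,"dx":0,"dy":0.002,"dz":0,"wx":0,"wy":0,"wz":0},
    {"claw":0,"dx":0,"dy":0,"dz":0,"wx":0,"wy":0,"wz":0},
  ],
)

```text
t: 10.7
eef_pos: [0.5901, 0.0702, 0.0561]
tool_rot: [-0.001, 0.653, 0.757, -0.002]
contact_force: [-7.7, -1.8, 6.7]
gripper_width: -0.001
grasp_force: 5.1
```

```bash
cat >> h.py <<'E'
B={"short":(609.9,72.3),"long":(624.8,-27.6)}
def piece(which,cam,name=None):
    o=pose();p,d=read_camera(cam);X=world(cam,d);x,y,z=X[...,0]*1000,X[...,1]*1000,X[...,2]*1000
    H,S,V=cv2.split(cv2.cvtColor(p,cv2.COLOR_RGB2HSV));a=np.radians(8.45)
    dx,dy=x-B[which][0],y-B[which][1];u=dx*np.cos(a)+dy*np.sin(a);v=-dx*np.sin(a)+dy*np.cos(a)
    U=np.stack([u,v,z],-1)/1000
    m=(d>0)&(S<70)&(abs(v)<55)&(u>-100)&(u<4)
    l=m&(abs(z-46)<5);f=m&(abs(z-18)<3)&(V>100)
    if l.sum()>4:print(cam,"leg(bay mm)",rect(U,l))
    if f.sum()>4:print(cam,"foot",rect(U,f),np.median(z[f]))
    if name:cv2.imwrite("pics/"+name,p[:,:,::-1])
E
python3 - <<'E'
from h import *
piece("short","wrist","w3.png");piece("short","top");piece("short","side")
E
```

```text
t10.70 pos [0.5901 0.0702 0.0561] xyaw 98.46 tilt -0.0012 -0.0019 F [-7.7 -1.8  6.7] w -0.001 g 5.1 q [ 0.06  0.63 -0.38  1.87  0.34  0.71 -0.37]
wrist leg(bay mm) (array([-15.5,  19.4]), array([57.8, 36.5]), 87.5, 2047)
wrist foot (array([-15.3,  17.8]), array([11. , 23.5]), 4.0, 86) 20.58814753370143
t10.75 pos [0.5901 0.0701 0.0561] xyaw 98.46 tilt -0.0012 -0.0019 F [-7.2 -1.   6.6] w 0.003 g 5.1 q [ 0.06  0.63 -0.38  1.87  0.34  0.71 -0.37]
t10.80 pos [0.5901 0.0701 0.0561] xyaw 98.46 tilt -0.0012 -0.0019 F [-7.7 -1.2  7.1] w 0.002 g 5.0 q [ 0.06  0.63 -0.38  1.87  0.34  0.71 -0.37]
side leg(bay mm) (array([-22.6,   8.2]), array([49.3, 41.9]), 3.1, 67)
side foot (array([-53.2,  32.6]), array([29.5, 87. ]), 69.2, 13) 18.173045740023735
```

View pics/w3.png

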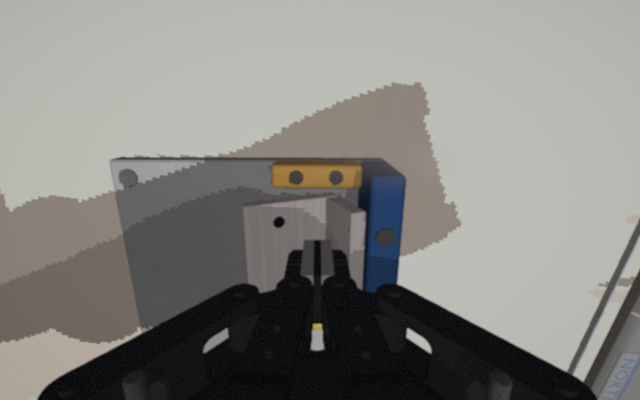

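The short piece reached the fence: force rose at TCP bay-x −20 mm. I'm backing off, lifting and checking squareness.

Request:
drive_tool(
  increments=[
    {"claw":0,"dx":0,"dy":-0.006,"dz":0,"wx":0,"wy":0,"wz":0},
    {"claw":0,"dx":0,"dy":-0.007,"dz":0,"wx":0,"wy":0,"wz":0},
    {"claw":0,"dx":0,"dy":0,"dz":-0.04,"wx":0,"wy":0,"wz":0},
    {"claw":0,"dx":0,"dy":0,"dz":-0.05,"wx":0,"wy":0,"wz":0},
    {"claw":0,"dx":0,"dy":-0.03,"dz":-0.03,"wx":0,"wy":0,"wz":0},
    {"claw":0.05,"dx":0,"dy":-0.03,"dz":0,"wx":0,"wy":0,"wz":0},
    {"claw":0.05,"dx":0,"dy":0,"dz":0,"wx":0,"wy":0,"wz":0},
    {"claw":0.05,"dx":0,"dy":0,"dz":0,"wx":0,"wy":0,"wz":0},
  ],
)

```text
t: 11.85
eef_pos: [0.5207, 0.0597, 0.1765]
tool_rot: [0.0, 0.653, 0.757, 0.0]
contact_force: [0.6, -0.6, 0.1]
gripper_width: 0.585
grasp_force: 0.0
```

Run:
```python
from h import *
piece("short","wrist");piece("short","top");piece("short","side")
```

```text
t11.85 pos [0.5207 0.0597 0.1765] xyaw 98.44 tilt 0.0004 0.0005 F [ 0.6 -0.6  0.1] w 0.585 g 0.0 q [ 0.16  0.37 -0.47  1.97  0.22  0.86 -0.29]
wrist leg(bay mm) (array([-8.8, 10.9]), array([74.4, 20.6]), 87.0, 905)
wrist foot (array([-29.5,  -5.5]), array([80.7, 61.1]), 89.6, 2678) 18.365872802593845
t11.90 pos [0.5209 0.0598 0.1763] xyaw 98.45 tilt 0.0002 0.0005 F [ 0.6 -0.2 -0.1] w 0.588 g 0.0 q [ 0.16  0.37 -0.47  1.97  0.22  0.86 -0.29]
t11.95 pos [0.5209 0.0599 0.1762] xyaw 98.45 tilt 0.0001 0.0004 F [ 0.6 -0.1  0.5] w 0.585 g 0.0 q [ 0.16  0.37 -0.47  1.97  0.22  0.86 -0.29]
side leg(bay mm) (array([-12.8,   2. ]), array([ 7.5, 55.1]), 0.1, 61)
side foot (array([-48.5,  -3.1]), array([81.4, 83.5]), 69.5, 256) 18.163165020118022
```

Run:
```python
from h import *
p,d=read_camera("wrist");X=world("wrist",d);np.savez("w4.npz",p=p,d=d,X=X)
cv2.imwrite("pics/w4.png",p[:,:,::-1])
q,_=read_camera("side");cv2.imwrite("pics/s4.png",cv2.resize(q[160:250,240:330],None,fx=6,fy=6,interpolation=2)[:,:,::-1])
```

```text
(no output)
```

View pics/w4.png

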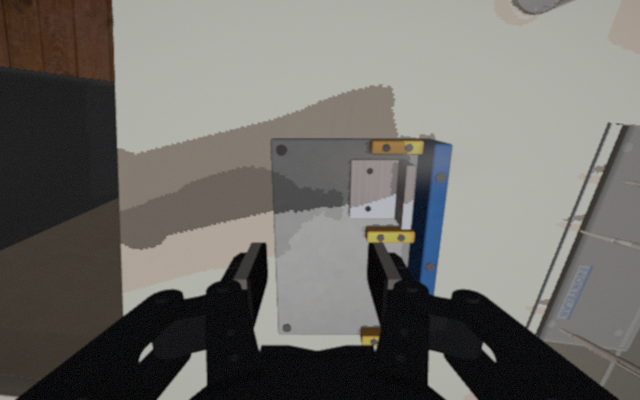

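View pics/s4.png

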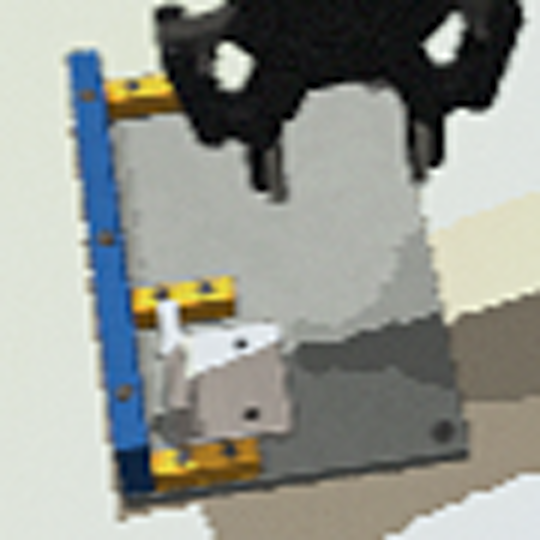

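The piece is square and between its stops, but it seems to stand several mm off the fence. I'll measure the gap properly from the wrist depth image.

Run:
```python
from h import *
f=np.load("w4.npz");p,X=f["p"],f["X"]*1000;H,S,V=cv2.split(cv2.cvtColor(p,cv2.COLOR_RGB2HSV));a=np.radians(8.45)
dx,dy=X[...,0]-609.9,X[...,1]-72.3;u=dx*np.cos(a)+dy*np.sin(a);v=-dx*np.sin(a)+dy*np.cos(a);z=X[...,2]
for r in(170,185,200,210):
    print(r,[(c,round(float(u[r,c]),1),round(float(v[r,c]),1),round(float(z[r,c]),1),int(S[r,c])) for c in range(390,456,3)])
```

```text
170 [(390, -24.3, 20.0, 18.1, 14), (393, -21.6, 20.0, 18.4, 17), (396, -19.0, 20.1, 18.7, 19), (399, -18.4, 21.6, 26.6, 12), (402, -18.5, 23.6, 36.5, 18), (405, -18.4, 25.2, 44.9, 17), (408, -16.1, 25.3, 45.5, 16), (411, -13.6, 25.3, 45.4, 14), (414, -11.4, 25.5, 46.3, 16), (417, 0.4, 19.9, 17.7, 12), (420, 1.1, 21.1, 23.8, 10), (423, 0.8, 22.7, 32.2, 17), (426, 0.9, 24.1, 39.3, 20), (429, 1.3, 25.2, 45.1, 16), (432, 2.1, 26.1, 49.4, 78), (435, 3.7, 26.4, 51.3, 109), (438, 6.3, 26.4, 50.9, 108), (441, 8.6, 26.4, 51.2, 108), (444, 11.5, 26.2, 50.0, 106), (447, 13.8, 26.2, 50.1, 106), (450, 37.9, 16.6, 0.6, 6), (453, 40.6, 16.7, 1.2, 9)]
185 [(390, -23.4, 6.0, 18.3, 17), (393, -20.7, 6.1, 18.8, 15), (396, -18.4, 6.5, 20.3, 15), (399, -18.1, 8.7, 29.3, 20), (402, -18.6, 11.4, 40.4, 15), (405, -17.8, 12.9, 46.5, 19), (408, -15.4, 13.0, 46.8, 16), (411, -13.0, 13.0, 46.8, 16), (414, 1.5, 3.9, 9.8, 6), (417, 1.2, 6.3, 19.3, 51), (420, 0.7, 8.6, 28.6, 76), (423, 0.7, 10.4, 36.2, 46), (426, 1.1, 11.9, 42.2, 58), (429, 1.5, 13.3, 47.8, 107), (432, 3.0, 13.9, 50.5, 146), (435, 5.0, 14.2, 51.7,
[... 778 characters left out ...]
, 0.2, 10), (453, 45.2, -14.0, -0.6, 10)]
210 [(390, -21.9, -18.1, 18.9, 11), (393, -19.3, -17.8, 19.7, 11), (396, -18.4, -15.3, 27.1, 16), (399, -18.5, -12.0, 37.2, 17), (402, -18.2, -9.4, 45.0, 5), (405, -16.2, -8.7, 47.0, 12), (408, -13.6, -8.7, 46.9, 11), (411, -10.8, -9.1, 45.9, 7), (414, 0.8, -18.1, 18.7, 116), (417, 0.9, -15.4, 26.7, 172), (420, 1.0, -12.9, 34.3, 203), (423, 0.8, -10.3, 42.2, 150), (426, 1.2, -8.4, 47.9, 191), (429, 2.6, -7.4, 50.9, 169), (432, 5.6, -7.8, 49.7, 165), (435, 7.5, -7.3, 51.1, 160), (438, 9.9, -7.3, 51.3, 158), (441, 12.6, -7.4, 50.8, 166), (444, 36.7, -23.9, 1.2, 35), (447, 40.3, -24.4, -0.1, 10), (450, 43.0, -24.2, 0.4, 10), (453, 46.2, -24.3, 0.1, 11)]
```

The fence face is at bay u=+0.9 mm and the leg back at −10.4, so there is an 11 mm gap. The closed fingers probably fouled the fence in that orientation. I'll turn the hand 90° so the fingers lie along the fence, then push again.

Request:
drive_tool(
  increments=[
    {"claw":0,"dx":0,"dy":0,"dz":0,"wx":0,"wy":0,"wz":10},
    {"claw":0,"dx":0,"dy":0,"dz":0,"wx":0,"wy":0,"wz":10},
    {"claw":0,"dx":0,"dy":0,"dz":0,"wx":0,"wy":0,"wz":10},
    {"claw":0,"dx":0,"dy":0,"dz":0,"wx":0,"wy":0,"wz":10},
    {"claw":0,"dx":0,"dy":0,"dz":0,"wx":0,"wy":0,"wz":10},
    {"claw":0,"dx":0,"dy":0,"dz":0,"wx":0,"wy":0,"wz":10},
    {"claw":0,"dx":0,"dy":0,"dz":0,"wx":0,"wy":0,"wz":10},
    {"claw":0,"dx":0,"dy":0,"dz":0,"wx":0,"wy":0,"wz":10},
    {"claw":0,"dx":0,"dy":0,"dz":0,"wx":0,"wy":0,"wz":10},
    {"claw":0,"dx":0.03,"dy":0,"dz":0.04,"wx":0,"wy":0,"wz":0},
    {"claw":0,"dx":0.017,"dy":0,"dz":0.04,"wx":0,"wy":0,"wz":0},
    {"claw":0,"dx":0,"dy":0,"dz":0.025,"wx":0,"wy":0,"wz":0},
    {"claw":0,"dx":0,"dy":0,"dz":0.015,"wx":0,"wy":0,"wz":0},
    {"claw":0,"dx":0,"dy":0,"dz":0,"wx":0,"wy":0,"wz":0},
  ],
)

```text
t: 13.85
eef_pos: [0.5659, 0.0666, 0.0554]
tool_rot: [0.0, 0.997, 0.074, -0.001]
contact_force: [-0.2, 0.1, 0.5]
gripper_width: 0.003
grasp_force: 0.0
```

```bash
cat >> h.py <<'E'
def bay(which):
    o=get_obs();a=np.radians(8.45);dx,dy=np.array(o["eef_pos"][:2])*1000-B[which];print("TCP bay u %.1f v %.1f z %.1f"%(dx*np.cos(a)+dy*np.sin(a),-dx*np.sin(a)+dy*np.cos(a),o["eef_pos"][2]*1000))
E
python3 -c "
from h import *
pose();bay('short')"
```

```text
t13.85 pos [0.5659 0.0666 0.0554] xyaw 8.46 tilt 0.0001 -0.0010 F [-0.2  0.1  0.5] w 0.003 g 0.0 q [-0.13  0.57 -0.12  1.94  0.11  0.63 -1.75]
TCP bay u -44.4 v 0.8 z 55.4
```

Request:
drive_tool(
  increments=[
    {"claw":0,"dx":0.005,"dy":0,"dz":0,"wx":0,"wy":0,"wz":0},
    {"claw":0,"dx":0.005,"dy":0,"dz":0,"wx":0,"wy":0,"wz":0},
    {"claw":0,"dx":0.005,"dy":0,"dz":0,"wx":0,"wy":0,"wz":0},
    {"claw":0,"dx":0.003,"dy":0,"dz":0,"wx":0,"wy":0,"wz":0},
    {"claw":0,"dx":0.003,"dy":0,"dz":0,"wx":0,"wy":0,"wz":0},
    {"claw":0,"dx":0.003,"dy":0,"dz":0,"wx":0,"wy":0,"wz":0},
    {"claw":0,"dx":0,"dy":0,"dz":0,"wx":0,"wy":0,"wz":0},
  ],
)

```text
t: 14.72
eef_pos: [0.5905, 0.0702, 0.0563]
tool_rot: [-0.0, 0.997, 0.074, 0.0]
contact_force: [-0.1, -0.4, -0.5]
gripper_width: 0.003
grasp_force: 0.0
```

Request:
drive_tool(
  increments=[
    {"claw":0,"dx":0.003,"dy":0,"dz":0,"wx":0,"wy":0,"wz":0},
    {"claw":0,"dx":0,"dy":0,"dz":0,"wx":0,"wy":0,"wz":0},
  ],
)

```text
t: 14.98
eef_pos: [0.5931, 0.0705, 0.0562]
tool_rot: [0.0, 0.997, 0.074, -0.0]
contact_force: [-0.7, -0.5, -0.8]
gripper_width: -0.0
grasp_force: 0.3
```

Request:
drive_tool(
  increments=[
    {"claw":0,"dx":0.002,"dy":0,"dz":0,"wx":0,"wy":0,"wz":0},
    {"claw":0,"dx":0,"dy":0,"dz":0,"wx":0,"wy":0,"wz":0},
  ],
)

```text
t: 15.22
eef_pos: [0.5933, 0.0705, 0.0558]
tool_rot: [0.0, 0.997, 0.074, -0.002]
contact_force: [-6.1, -0.9, 4.0]
gripper_width: -0.003
grasp_force: 3.0
```

```bash
cat >> h.py <<'E'
def gap(which):
    p,d=read_camera("wrist");X=world("wrist",d)*1000;S=cv2.cvtColor(p,cv2.COLOR_RGB2HSV)[...,1];V=p.max(-1);a=np.radians(8.45)
    dx,dy=X[...,0]-B[which][0],X[...,1]-B[which][1];u=dx*np.cos(a)+dy*np.sin(a);v=-dx*np.sin(a)+dy*np.cos(a);z=X[...,2]
    hw=31 if which=="short" else 48
    ok=(d>0)&(abs(v)<hw)
    fe=ok&(abs(z-50)<2.5)&(u>-6)&(u<22)&(S>90);print("fence top u",np.percentile(u[fe],[3,97]).round(1) if fe.any() else None)
    for lo in range(-48,48,8):
        m=ok&(abs(z-46)<2.2)&(u>-80)&(u<4)&(S<70)&(V>70)&(v>=lo)&(v<lo+8)
        if m.sum()>8:print("leg top v",lo,np.percentile(u[m],[5,95]).round(1),int(m.sum()))
E
python3 -c "
from h import *
pose();bay('short');gap('short')"
```

```text
t15.22 pos [0.5933 0.0705 0.0558] xyaw 8.45 tilt 0.0003 -0.0021 F [-6.1 -0.9  4. ] w -0.003 g 3.0 q [-0.13  0.61 -0.12  1.88  0.11  0.67 -1.74]
TCP bay u -16.7 v 0.7 z 55.8
fence top u [ 3.1 16.6]
leg top v -32 [-5.5  0.4] 63
leg top v -24 [-5.5  0.2] 229
leg top v -16 [-5.5  0.3] 224
leg top v -8 [-5.8  0.3] 242
leg top v 0 [-6.1  0.3] 249
leg top v 8 [-5.5  0.3] 235
leg top v 16 [-5.5  0.2] 224
leg top v 24 [-5.4  0.1] 158
```

It is home now: leg back at u≈+0.3 and square along its length. I'll unload gently, rise a little and only then back off, so that it isn't dragged.

Request:
drive_tool(
  increments=[
    {"claw":0,"dx":-0.002,"dy":0,"dz":0,"wx":0,"wy":0,"wz":0},
    {"claw":0,"dx":-0.001,"dy":0,"dz":-0.003,"wx":0,"wy":0,"wz":0},
    {"claw":0,"dx":-0.001,"dy":0,"dz":-0.004,"wx":0,"wy":0,"wz":0},
    {"claw":0,"dx":-0.002,"dy":0,"dz":0,"wx":0,"wy":0,"wz":0},
    {"claw":0,"dx":-0.002,"dy":0,"dz":-0.005,"wx":0,"wy":0,"wz":0},
    {"claw":0,"dx":-0.002,"dy":0,"dz":-0.02,"wx":0,"wy":0,"wz":0},
    {"claw":0,"dx":-0.02,"dy":0,"dz":-0.04,"wx":0,"wy":0,"wz":0},
    {"claw":0,"dx":-0.03,"dy":0,"dz":-0.04,"wx":0,"wy":0,"wz":0},
    {"claw":0,"dx":0,"dy":0,"dz":0,"wx":0,"wy":0,"wz":0},
  ],
)

```text
t: 16.4
eef_pos: [0.5363, 0.0621, 0.1725]
tool_rot: [-0.0, 0.997, 0.074, 0.003]
contact_force: [0.4, -1.1, -1.2]
gripper_width: -0.003
grasp_force: 0.0
```

```bash
python3 -c "
from h import *
pose();bay('short');gap('short')"
```

```text
t16.40 pos [0.5363 0.0621 0.1725] xyaw 8.44 tilt -0.0002 0.0030 F [ 0.4 -1.1 -1.2] w -0.003 g 0.0 q [-0.11  0.36 -0.15  1.96  0.07  0.83 -1.72]
TCP bay u -74.3 v 0.7 z 172.5
fence top u [ 2.7 15.3]
leg top v -32 [-5.2  1.3] 25
leg top v -24 [-5.9  1.4] 103
leg top v -16 [-5.9  1.4] 105
leg top v -8 [-5.9  1.4] 101
leg top v 0 [-5.9  1.4] 113
leg top v 8 [-5.9  1.4] 103
leg top v 16 [-5.9  1.2] 107
leg top v 24 [-5.9  1.4] 69
```

Request:
drive_tool(
  increments=[
    {"claw":0.06,"dx":0,"dy":0,"dz":0,"wx":0,"wy":0,"wz":-9.9},
    {"claw":0.06,"dx":0,"dy":0,"dz":0,"wx":0,"wy":0,"wz":-9.9},
    {"claw":0.06,"dx":0,"dy":0,"dz":0,"wx":0,"wy":0,"wz":-9.9},
    {"claw":0.06,"dx":0,"dy":0,"dz":0,"wx":0,"wy":0,"wz":-9.9},
    {"claw":0.06,"dx":0,"dy":0,"dz":0,"wx":0,"wy":0,"wz":-9.9},
    {"claw":0.06,"dx":0,"dy":0,"dz":0,"wx":0,"wy":0,"wz":-9.9},
    {"claw":0.06,"dx":0,"dy":0,"dz":0,"wx":0,"wy":0,"wz":-9.9},
    {"claw":0.06,"dx":0,"dy":0,"dz":0,"wx":0,"wy":0,"wz":-9.9},
    {"claw":0.06,"dx":0,"dy":0,"dz":0,"wx":0,"wy":0,"wz":-9.9},
    {"claw":0.06,"dx":0.0408,"dy":-0.0102,"dz":0,"wx":0,"wy":0,"wz":0},
    {"claw":0.06,"dx":0.0408,"dy":-0.0102,"dz":0,"wx":0,"wy":0,"wz":0},
    {"claw":0.06,"dx":0.0408,"dy":-0.0102,"dz":0,"wx":0,"wy":0,"wz":0},
    {"claw":0.06,"dx":0.0408,"dy":-0.0102,"dz":0,"wx":0,"wy":0,"wz":0},
    {"claw":0.06,"dx":0.0408,"dy":-0.0102,"dz":0,"wx":0,"wy":0,"wz":0},
    {"claw":0.06,"dx":0.0408,"dy":-0.0102,"dz":0,"wx":0,"wy":0,"wz":0},
    {"claw":0.06,"dx":0,"dy":0,"dz":0,"wx":0,"wy":0,"wz":0},
    {"claw":0.06,"dx":0,"dy":0,"dz":0,"wx":0,"wy":0,"wz":0},
  ],
)

```text
t: 18.58
eef_pos: [0.4432, 0.2963, 0.1677]
tool_rot: [-0.0, 0.659, 0.752, -0.001]
contact_force: [0.6, -0.3, -0.7]
gripper_width: 0.706
grasp_force: 0.0
```

Run:
```python
from h import *
o=pose();p,d=read_camera("wrist");X=world("wrist",d);z=X[...,2];H,S,V=cv2.split(cv2.cvtColor(p,cv2.COLOR_RGB2HSV))
m=(d>0)&(np.hypot(X[...,0]-.4435,X[...,1]-.297)<.07)&(S<60)&(abs(z-.036)<.005)
r=rect(X,m);print("leg",r);print("tool shift",totool([r[0][0]/1000-o["eef_pos"][0],r[0][1]/1000-o["eef_pos"][1],0]))
```

```text
t18.57 pos [0.4432 0.2963 0.1677] xyaw 97.55 tilt -0.0001 -0.0006 F [ 0.6 -0.3 -0.7] w 0.706 g 0.0 q [-0.26  0.41 -0.55  1.95  0.28  0.86 -0.83]
leg (array([443.9, 297. ]), array([ 7.3, 89.2]), 7.3, 924)
tool shift [ 0.0006  0.0007 -0.    ]
```

The wrist camera puts the leg at (0.4439,0.297), 89×7 mm and directly under the tool. I'm gripping it.

Request:
drive_tool(
  increments=[
    {"claw":0.06,"dx":0,"dy":0,"dz":0.045,"wx":0,"wy":0,"wz":0},
    {"claw":0.06,"dx":0,"dy":0,"dz":0.04,"wx":0,"wy":0,"wz":0},
    {"claw":0.06,"dx":0,"dy":0,"dz":0.025,"wx":0,"wy":0,"wz":0},
    {"claw":0.06,"dx":0,"dy":0,"dz":0.0165,"wx":0,"wy":0,"wz":0},
    {"claw":0.04,"dx":0,"dy":0,"dz":0,"wx":0,"wy":0,"wz":0},
    {"claw":0.02,"dx":0,"dy":0,"dz":0,"wx":0,"wy":0,"wz":0},
    {"claw":0,"dx":0,"dy":0,"dz":0,"wx":0,"wy":0,"wz":0},
    {"claw":0,"dx":0,"dy":0,"dz":0,"wx":0,"wy":0,"wz":0},
    {"claw":0,"dx":0,"dy":0,"dz":0,"wx":0,"wy":0,"wz":0},
    {"claw":0,"dx":0,"dy":0,"dz":0,"wx":0,"wy":0,"wz":0},
    {"claw":0,"dx":0,"dy":0,"dz":0,"wx":0,"wy":0,"wz":0},
  ],
)

```text
t: 20.0
eef_pos: [0.4438, 0.2972, 0.043]
tool_rot: [0.0, 0.659, 0.752, 0.001]
contact_force: [-1.4, -1.3, 6.8]
gripper_width: 0.082
grasp_force: 50.5
```

Request:
drive_tool(
  increments=[
    {"claw":0,"dx":0,"dy":0,"dz":-0.02,"wx":0,"wy":0,"wz":0},
    {"claw":0,"dx":0,"dy":0,"dz":-0.03,"wx":0,"wy":0,"wz":0},
    {"claw":0,"dx":0,"dy":0,"dz":-0.035,"wx":0,"wy":0,"wz":0},
    {"claw":0,"dx":0,"dy":0,"dz":-0.01,"wx":0,"wy":0,"wz":-0.9},
    {"claw":0,"dx":0,"dy":0,"dz":0,"wx":0,"wy":0,"wz":0},
  ],
)

```text
t: 20.62
eef_pos: [0.4432, 0.2966, 0.137]
tool_rot: [0.0, 0.653, 0.757, 0.0]
contact_force: [-1.2, -0.2, -1.6]
gripper_width: 0.077
grasp_force: 49.4
```

```bash
python3 -c "
from h import *
o=pose();bay('long')"
```

```text
t20.62 pos [0.4432 0.2966 0.137 ] xyaw 98.45 tilt 0.0003 0.0004 F [-1.2 -0.2 -1.6] w 0.077 g 49.4 q [-0.27  0.45 -0.54  1.97  0.32  0.8  -0.85]
TCP bay u -132.0 v 347.3 z 137.0
```

Request:
drive_tool(
  increments=[
    {"claw":0,"dx":-0.0347,"dy":0.009,"dz":0,"wx":0,"wy":0,"wz":0},
    {"claw":0,"dx":-0.0347,"dy":0.009,"dz":0,"wx":0,"wy":0,"wz":0},
    {"claw":0,"dx":-0.0347,"dy":0.009,"dz":0,"wx":0,"wy":0,"wz":0},
    {"claw":0,"dx":-0.0347,"dy":0.009,"dz":0,"wx":0,"wy":0,"wz":0},
    {"claw":0,"dx":-0.0347,"dy":0.009,"dz":0,"wx":0,"wy":0,"wz":0},
    {"claw":0,"dx":-0.0347,"dy":0.009,"dz":0,"wx":0,"wy":0,"wz":0},
    {"claw":0,"dx":-0.0347,"dy":0.009,"dz":0,"wx":0,"wy":0,"wz":0},
    {"claw":0,"dx":-0.0347,"dy":0.009,"dz":0,"wx":0,"wy":0,"wz":0},
    {"claw":0,"dx":-0.0347,"dy":0.009,"dz":0,"wx":0,"wy":0,"wz":0},
    {"claw":0,"dx":-0.0347,"dy":0.009,"dz":0,"wx":0,"wy":0,"wz":0},
    {"claw":0,"dx":0,"dy":0,"dz":0,"wx":0,"wy":0,"wz":0},
    {"claw":0,"dx":0,"dy":0,"dz":0,"wx":0,"wy":0,"wz":0},
  ],
)

```text
t: 22.12
eef_pos: [0.582, -0.0328, 0.1353]
tool_rot: [-0.001, 0.653, 0.757, -0.001]
contact_force: [0.5, 0.1, -1.4]
gripper_width: 0.08
grasp_force: 49.4
```

Run:
```python
from h import *
pose();bay('long');p,d=read_camera("wrist");X=world("wrist",d);z=X[...,2];H,S,V=cv2.split(cv2.cvtColor(p,cv2.COLOR_RGB2HSV))
a=np.radians(8.45);dx,dy=X[...,0]*1000-B["long"][0],X[...,1]*1000-B["long"][1];U=np.stack([dx*np.cos(a)+dy*np.sin(a),-dx*np.sin(a)+dy*np.cos(a),z],-1)/1000
m=(d>0)&(V>60)&(S<60)&(abs(U[...,0]+.06)<.06)&(abs(U[...,1])<.08)
for lo in(.09,.10,.12):
    k=m&(z>lo)&(z<lo+.014)
    if k.sum()>5:print(lo,rect(U,k))
n,L,st,c=cv2.connectedComponentsWithStats(((H>15)&(H<32)&(S>120)&(d>0)).astype(np.uint8))
for i in range(1,n):
    if st[i,4]>40:print("brass",rect(U,(L==i)&(z>.02)&(z<.03)))
```

```text
t22.12 pos [ 0.582  -0.0328  0.1353] xyaw 98.47 tilt -0.0011 -0.0006 F [ 0.5  0.1 -1.4] w 0.080 g 49.4 q [ 0.3   0.51 -0.46  1.86  0.3   0.84 -0.16]
TCP bay u -43.1 v 1.1 z 135.3
0.09 (array([-64.9,  10.9]), array([50.3, 72.6]), 0.3, 8157)
0.1 (array([-65. ,  10.8]), array([72.9, 49.8]), 89.8, 7902)
0.12 (array([-45. ,   4.1]), array([85. , 32.7]), 74.6, 3150)
brass (array([-20.8,  59.4]), array([44.4, 11.2]), 0.3, 840)
brass (array([ -4.3, -57.4]), array([11.6, 11.5]), 5.9, 181)
```

Request:
drive_tool(
  increments=[
    {"claw":0,"dx":-0.001,"dy":0,"dz":0.03,"wx":0,"wy":0,"wz":0},
    {"claw":0,"dx":0,"dy":0,"dz":0.025,"wx":0,"wy":0,"wz":0},
    {"claw":0,"dx":0,"dy":0,"dz":0.016,"wx":0,"wy":0,"wz":0},
    {"claw":0,"dx":0,"dy":0,"dz":0.008,"wx":0,"wy":0,"wz":0},
    {"claw":0,"dx":0,"dy":0,"dz":0.002,"wx":0,"wy":0,"wz":0},
    {"claw":0,"dx":0,"dy":0,"dz":0,"wx":0,"wy":0,"wz":0},
    {"claw":0,"dx":0,"dy":0,"dz":0,"wx":0,"wy":0,"wz":0},
  ],
)

```text
t: 23.05
eef_pos: [0.5837, -0.0343, 0.0565]
tool_rot: [0.001, 0.653, 0.757, 0.0]
contact_force: [-0.9, 0.2, -2.1]
gripper_width: 0.082
grasp_force: 49.3
```

```bash
python3 -c "
from h import *
o=pose();bay('long')"
```

```text
t23.05 pos [ 0.5837 -0.0343  0.0565] xyaw 98.45 tilt 0.0005 0.0004 F [-0.9  0.2 -2.1] w 0.082 g 49.3 q [ 0.26  0.62 -0.41  1.9   0.37  0.7  -0.22]
TCP bay u -41.6 v -0.6 z 56.5
```

Request:
drive_tool(
  increments=[
    {"claw":0,"dx":0,"dy":0,"dz":0.0025,"wx":0,"wy":0,"wz":0},
    {"claw":0,"dx":0,"dy":0,"dz":0.001,"wx":0,"wy":0,"wz":0},
    {"claw":0.018,"dx":0,"dy":0,"dz":0,"wx":0,"wy":0,"wz":0},
    {"claw":0.018,"dx":0,"dy":0,"dz":0,"wx":0,"wy":0,"wz":0},
    {"claw":0.018,"dx":0,"dy":0,"dz":0,"wx":0,"wy":0,"wz":0},
    {"claw":0.018,"dx":0,"dy":0,"dz":-0.02,"wx":0,"wy":0,"wz":0},
    {"claw":0.018,"dx":0,"dy":0,"dz":-0.04,"wx":0,"wy":0,"wz":0},
    {"claw":0,"dx":0,"dy":-0.02,"dz":-0.02,"wx":0,"wy":0,"wz":0},
    {"claw":0,"dx":0,"dy":-0.02,"dz":0,"wx":0,"wy":0,"wz":10},
    {"claw":0,"dx":0,"dy":0,"dz":0,"wx":0,"wy":0,"wz":10},
    {"claw":0,"dx":0,"dy":0,"dz":0,"wx":0,"wy":0,"wz":10},
    {"claw":0,"dx":0,"dy":0,"dz":0,"wx":0,"wy":0,"wz":10},
    {"claw":0,"dx":0,"dy":0,"dz":0,"wx":0,"wy":0,"wz":10},
    {"claw":0,"dx":0,"dy":0,"dz":0,"wx":0,"wy":0,"wz":10},
    {"claw":0,"dx":0,"dy":0,"dz":0,"wx":0,"wy":0,"wz":10},
    {"claw":0,"dx":0,"dy":0,"dz":0,"wx":0,"wy":0,"wz":10},
    {"claw":0,"dx":0,"dy":0,"dz":0,"wx":0,"wy":0,"wz":10},
    {"claw":0,"dx":0,"dy":0,"dz":0,"wx":0,"wy":0,"wz":0},
    {"claw":0,"dx":0,"dy":0,"dz":0,"wx":0,"wy":0,"wz":0},
  ],
)

```text
t: 25.42
eef_pos: [0.5439, -0.04, 0.133]
tool_rot: [-0.0, 0.997, 0.075, 0.0]
contact_force: [0.6, 0.0, 0.5]
gripper_width: 0.001
grasp_force: 0.0
```

```bash
python3 -c "
from h import *
o=pose();bay('long');gap('long')"
```

```text
t25.43 pos [ 0.5439 -0.04    0.133 ] xyaw 8.66 tilt -0.0001 0.0004 F [0.6 0.  0.5] w 0.001 g 0.0 q [ 0.05  0.42 -0.11  1.97  0.06  0.75 -1.52]
TCP bay u -81.9 v -0.3 z 133.0
fence top u [ 1.5 15. ]
leg top v -48 [-45.7 -38.7] 92
leg top v -40 [-45.7 -38.6] 143
leg top v -32 [-45.7 -38.6] 144
leg top v -24 [-45.7 -38.6] 141
leg top v -16 [-45.8 -38.6] 142
leg top v -8 [-45.9 -38.6] 144
leg top v 0 [-45.9 -38.6] 142
leg top v 8 [-45.9 -38.6] 143
leg top v 16 [-45.9 -38.7] 143
leg top v 24 [-46.  -38.7] 146
leg top v 32 [-46.  -38.7] 143
leg top v 40 [-46.1 -38.7] 78
```

Request:
drive_tool(
  increments=[
    {"claw":0,"dx":0.016,"dy":0,"dz":0.03,"wx":0,"wy":0,"wz":0.2},
    {"claw":0,"dx":0,"dy":0,"dz":0.03,"wx":0,"wy":0,"wz":0},
    {"claw":0,"dx":0,"dy":0,"dz":0.017,"wx":0,"wy":0,"wz":0},
    {"claw":0,"dx":0,"dy":0,"dz":0,"wx":0,"wy":0,"wz":0},
    {"claw":0,"dx":0.005,"dy":0,"dz":0,"wx":0,"wy":0,"wz":0},
    {"claw":0,"dx":0.005,"dy":0,"dz":0,"wx":0,"wy":0,"wz":0},
    {"claw":0,"dx":0.005,"dy":0,"dz":0,"wx":0,"wy":0,"wz":0},
    {"claw":0,"dx":0.005,"dy":0,"dz":0,"wx":0,"wy":0,"wz":0},
    {"claw":0,"dx":0.005,"dy":0,"dz":0,"wx":0,"wy":0,"wz":0},
    {"claw":0,"dx":0.005,"dy":0,"dz":0,"wx":0,"wy":0,"wz":0},
    {"claw":0,"dx":0.005,"dy":0,"dz":0,"wx":0,"wy":0,"wz":0},
    {"claw":0,"dx":0.005,"dy":0,"dz":0,"wx":0,"wy":0,"wz":0},
    {"claw":0,"dx":0.003,"dy":0,"dz":0,"wx":0,"wy":0,"wz":0},
    {"claw":0,"dx":0,"dy":0,"dz":0,"wx":0,"wy":0,"wz":0},
    {"claw":0,"dx":0,"dy":0,"dz":0,"wx":0,"wy":0,"wz":0},
  ],
)

```text
t: 27.35
eef_pos: [0.6021, -0.0316, 0.0554]
tool_rot: [0.0, 0.997, 0.072, 0.0]
contact_force: [-0.8, -0.3, 1.1]
gripper_width: -0.001
grasp_force: 0.0
```

```bash
python3 -c "
from h import *
o=pose();bay('long');gap('long')"
```

```text
t27.35 pos [ 0.6021 -0.0316  0.0554] xyaw 8.25 tilt 0.0000 0.0002 F [-0.8 -0.3  1.1] w -0.001 g 0.0 q [ 0.02  0.61 -0.09  1.87  0.08  0.67 -1.55]
TCP bay u -23.0 v -0.6 z 55.4
fence top u [ 2.5 16.3]
leg top v -48 [-11.   -4.1] 198
leg top v -40 [-11.   -3.9] 315
leg top v -32 [-11.   -3.9] 319
leg top v -24 [-11.  -4.] 311
leg top v -16 [-10.9  -3.9] 312
leg top v -8 [-11.6  -3.9] 325
leg top v 0 [-11.5  -3.9] 326
leg top v 8 [-10.9  -3.8] 325
leg top v 16 [-10.8  -3.7] 308
leg top v 24 [-10.9  -3.8] 316
leg top v 32 [-10.9  -3.7] 316
leg top v 40 [-10.8  -3.8] 162
```

The leg is square, with about 4 mm left to the fence. I'll lower the tips onto the foot until the force rises.

Request:
drive_tool(
  increments=[
    {"claw":0,"dx":0,"dy":0,"dz":0.002,"wx":0,"wy":0,"wz":0},
    {"claw":0,"dx":0,"dy":0,"dz":0.002,"wx":0,"wy":0,"wz":0},
    {"claw":0,"dx":0,"dy":0,"dz":0,"wx":0,"wy":0,"wz":0},
  ],
)

```text
t: 27.78
eef_pos: [0.6018, -0.0317, 0.051]
tool_rot: [0.0, 0.997, 0.072, -0.0]
contact_force: [-1.5, 0.3, -1.0]
gripper_width: 0.001
grasp_force: 0.0
```

Request:
drive_tool(
  increments=[
    {"claw":0,"dx":0,"dy":0,"dz":0.002,"wx":0,"wy":0,"wz":0},
    {"claw":0,"dx":0,"dy":0,"dz":0,"wx":0,"wy":0,"wz":0},
  ],
)

```text
t: 28.02
eef_pos: [0.6019, -0.0316, 0.0491]
tool_rot: [0.0, 0.997, 0.072, -0.0]
contact_force: [0.6, 0.4, -0.3]
gripper_width: 0.004
grasp_force: 0.0
```

Request:
drive_tool(
  increments=[
    {"claw":0,"dx":0,"dy":0,"dz":0.002,"wx":0,"wy":0,"wz":0},
    {"claw":0,"dx":0,"dy":0,"dz":0,"wx":0,"wy":0,"wz":0},
  ],
)

```text
t: 28.28
eef_pos: [0.6019, -0.0317, 0.0471]
tool_rot: [0.0, 0.997, 0.072, -0.0]
contact_force: [-0.5, 0.7, -0.5]
gripper_width: -0.001
grasp_force: 0.0
```

Request:
drive_tool(
  increments=[
    {"claw":0,"dx":0,"dy":0,"dz":0.002,"wx":0,"wy":0,"wz":0},
    {"claw":0,"dx":0,"dy":0,"dz":0,"wx":0,"wy":0,"wz":0},
  ],
)

```text
t: 28.52
eef_pos: [0.6019, -0.0316, 0.0451]
tool_rot: [0.0, 0.997, 0.072, -0.0]
contact_force: [-0.4, -0.2, 0.2]
gripper_width: -0.004
grasp_force: 0.0
```

Request:
drive_tool(
  increments=[
    {"claw":0,"dx":0,"dy":0,"dz":0.002,"wx":0,"wy":0,"wz":0},
    {"claw":0,"dx":0,"dy":0,"dz":0,"wx":0,"wy":0,"wz":0},
  ],
)

```text
t: 28.78
eef_pos: [0.602, -0.0317, 0.0432]
tool_rot: [0.0, 0.997, 0.072, 0.0]
contact_force: [0.1, -1.1, -0.1]
gripper_width: 0.004
grasp_force: 0.0
```

Request:
drive_tool(
  increments=[
    {"claw":0,"dx":0,"dy":0,"dz":0.001,"wx":0,"wy":0,"wz":0},
    {"claw":0,"dx":0,"dy":0,"dz":0,"wx":0,"wy":0,"wz":0},
  ],
)

```text
t: 29.02
eef_pos: [0.6021, -0.0317, 0.0431]
tool_rot: [0.0, 0.997, 0.072, 0.0]
contact_force: [-2.3, 0.3, 8.3]
gripper_width: -0.001
grasp_force: 4.0
```

The tips met the foot at z=0.0432. Now I'll push forward in small steps.

Request:
drive_tool(
  increments=[
    {"claw":0,"dx":0.002,"dy":0,"dz":0,"wx":0,"wy":0,"wz":0},
    {"claw":0,"dx":0.002,"dy":0,"dz":0,"wx":0,"wy":0,"wz":0},
    {"claw":0,"dx":0,"dy":0,"dz":0,"wx":0,"wy":0,"wz":0},
  ],
)

```text
t: 29.4
eef_pos: [0.6056, -0.0313, 0.0431]
tool_rot: [0.0, 0.997, 0.072, -0.001]
contact_force: [-3.6, -0.1, 9.1]
gripper_width: -0.001
grasp_force: 4.8
```

Request:
drive_tool(
  increments=[
    {"claw":0,"dx":0.001,"dy":0,"dz":0,"wx":0,"wy":0,"wz":0},
    {"claw":0,"dx":0,"dy":0,"dz":0,"wx":0,"wy":0,"wz":0},
  ],
)

```text
t: 29.65
eef_pos: [0.6064, -0.0313, 0.0431]
tool_rot: [0.0, 0.997, 0.072, -0.001]
contact_force: [-4.3, -0.1, 10.0]
gripper_width: 0.001
grasp_force: 5.1
```

Request:
drive_tool(
  increments=[
    {"claw":0,"dx":0.001,"dy":0,"dz":0,"wx":0,"wy":0,"wz":0},
    {"claw":0,"dx":0,"dy":0,"dz":0,"wx":0,"wy":0,"wz":0},
  ],
)

```text
t: 29.9
eef_pos: [0.6073, -0.0311, 0.0431]
tool_rot: [0.0, 0.997, 0.072, -0.001]
contact_force: [-4.7, -0.6, 10.1]
gripper_width: 0.001
grasp_force: 5.1
```

```bash
python3 -c "
from h import *
o=pose();bay('long');gap('long')"
```

```text
t29.90 pos [ 0.6073 -0.0311  0.0431] xyaw 8.23 tilt 0.0002 -0.0007 F [-4.7 -0.6 10.1] w 0.001 g 5.1 q [ 0.01  0.64 -0.09  1.86  0.09  0.65 -1.55]
TCP bay u -17.8 v -0.9 z 43.1
fence top u [ 2.8 16.4]
leg top v -48 [-6.   0.1] 188
leg top v -40 [-5.9  0.2] 291
leg top v -32 [-6.1  0.2] 293
leg top v -24 [-5.8  0.2] 291
leg top v -16 [-5.9  0.2] 289
leg top v -8 [-7.  0.] 304
leg top v 0 [-6.9 -0.3] 285
leg top v 8 [-6. -0.] 281
leg top v 16 [-5.7 -0.2] 271
leg top v 24 [-5.7 -0.1] 275
leg top v 32 [-5.7 -0.1] 268
leg top v 40 [-5.7 -0.2] 134
```

Request:
drive_tool(
  increments=[
    {"claw":0,"dx":0.001,"dy":0,"dz":0,"wx":0,"wy":0,"wz":0},
    {"claw":0,"dx":0,"dy":0,"dz":0,"wx":0,"wy":0,"wz":0},
  ],
)

```text
t: 30.2
eef_pos: [0.6074, -0.0311, 0.0431]
tool_rot: [0.0, 0.997, 0.072, -0.002]
contact_force: [-7.9, -0.3, 13.6]
gripper_width: 0.002
grasp_force: 6.6
```

Request:
drive_tool(
  increments=[
    {"claw":0,"dx":0.001,"dy":0,"dz":0,"wx":0,"wy":0,"wz":0},
    {"claw":0,"dx":0,"dy":0,"dz":0,"wx":0,"wy":0,"wz":0},
  ],
)

```text
t: 30.45
eef_pos: [0.608, -0.0311, 0.0431]
tool_rot: [0.0, 0.997, 0.072, -0.002]
contact_force: [-8.8, 0.1, 14.5]
gripper_width: -0.0
grasp_force: 7.9
```

Request:
drive_tool(
  increments=[
    {"claw":0,"dx":0.001,"dy":0,"dz":0,"wx":0,"wy":0,"wz":0},
    {"claw":0,"dx":0,"dy":0,"dz":0,"wx":0,"wy":0,"wz":0},
  ],
)

```text
t: 30.7
eef_pos: [0.6081, -0.0311, 0.0431]
tool_rot: [0.0, 0.997, 0.072, -0.003]
contact_force: [-11.4, -1.5, 17.6]
gripper_width: -0.001
grasp_force: 9.9
```

Request:
drive_tool(
  increments=[
    {"claw":0,"dx":0.001,"dy":0,"dz":-0.0008,"wx":0,"wy":0,"wz":0},
    {"claw":0,"dx":0,"dy":0,"dz":0,"wx":0,"wy":0,"wz":0},
    {"claw":0,"dx":0,"dy":0,"dz":0,"wx":0,"wy":0,"wz":0},
  ],
)

```text
t: 31.08
eef_pos: [0.6081, -0.0311, 0.0431]
tool_rot: [0.0, 0.997, 0.072, -0.004]
contact_force: [-11.4, -1.5, 14.1]
gripper_width: 0.003
grasp_force: 9.7
```

Request:
drive_tool(
  increments=[
    {"claw":0,"dx":0.001,"dy":0,"dz":-0.0005,"wx":0,"wy":0,"wz":0},
    {"claw":0,"dx":0,"dy":0,"dz":0,"wx":0,"wy":0,"wz":0},
    {"claw":0,"dx":0,"dy":0,"dz":0,"wx":0,"wy":0,"wz":0},
  ],
)

```text
t: 31.45
eef_pos: [0.6081, -0.0311, 0.0431]
tool_rot: [0.0, 0.997, 0.072, -0.005]
contact_force: [-12.6, -1.2, 12.2]
gripper_width: 0.002
grasp_force: 10.8
```

```bash
python3 -c "
from h import *
o=pose();bay('long');gap('long');print('short');gap('short')"
```

```text
t31.45 pos [ 0.6081 -0.0311  0.0431] xyaw 8.21 tilt 0.0004 -0.0049 F [-12.6  -1.2  12.2] w 0.002 g 10.8 q [ 0.01  0.64 -0.09  1.85  0.09  0.67 -1.55]
TCP bay u -17.0 v -1.0 z 43.1
fence top u [ 2.9 16.4]
leg top v -48 [-6.2 -0.4] 183
leg top v -40 [-6.1 -0.2] 266
leg top v -32 [-6.  -0.2] 270
leg top v -24 [-6.1 -0.2] 273
leg top v -16 [-6.  -0.1] 275
leg top v -8 [-6.3 -0.2] 277
leg top v 0 [-6.1 -0.1] 291
leg top v 8 [-5.9 -0.2] 269
leg top v 16 [-5.8 -0.1] 271
leg top v 24 [-5.9 -0.1] 275
leg top v 32 [-5.8 -0. ] 271
leg top v 40 [-5.8 -0.1] 132
short
fence top u [ 3.  16.6]
leg top v -32 [-5.6 -0.1] 123
leg top v -24 [-5.4  0.3] 273
leg top v -16 [-5.4  0.3] 270
leg top v -8 [-5.4  0.3] 264
leg top v 0 [-5.5  0.4] 280
leg top v 8 [-5.7  0.6] 281
leg top v 16 [-5.8  0.4] 290
leg top v 24 [-5.7  0.4] 164
```

Request:
drive_tool(
  increments=[
    {"claw":0,"dx":0,"dy":0,"dz":0,"wx":0,"wy":0,"wz":0},
    {"claw":0,"dx":0,"dy":0,"dz":0,"wx":0,"wy":0,"wz":0},
    {"claw":0,"dx":0,"dy":0,"dz":0,"wx":0,"wy":0,"wz":0},
    {"claw":0,"dx":0,"dy":0,"dz":0,"wx":0,"wy":0,"wz":0},
  ],
)

```text
t: 32.05
eef_pos: [0.6081, -0.031, 0.0432]
tool_rot: [0.0, 0.997, 0.072, -0.005]
contact_force: [-13.5, -1.5, 13.5]
gripper_width: 0.003
grasp_force: 10.8
```

```bash
python3 -c "
from h import *
pose();print(hand_in())"
```

```text
t32.05 pos [ 0.6081 -0.031   0.0432] xyaw 8.21 tilt 0.0004 -0.0049 F [-13.5  -1.5  13.5] w 0.003 g 10.8 q [ 0.01  0.64 -0.09  1.85  0.09  0.67 -1.55]
the job is handed in; nothing more can be done
None
```

I handed the job in at 32 s (no verdict came back): both pieces sit square against the fence in their own bays, the short one is released, and the fingertips hold the long one with about 13 N at the wrist, both towards the fence and down.

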